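Unhook the last hook from its bench rack

ROBOT

A 7-joint arm with a two-finger parallel gripper is mounted at the origin on the work surface. World frame = base frame: x ahead of the robot, y to its left, z up, the work surface at z = 0. Lengths are in mm, angles in rad, forces in N, time in s.
With the tool pointing down it reaches from about 400 to 850 mm from the base axis. Payload 4.5 kg.
Tool frame: the origin (TCP) lies midway between the tips of the shut fingers; the grasp point (between the pads) lies 19 mm behind it (bot.tcp_to_grasp is the distance from the TCP to the grasp point, in mm); z points along the fingers, y is the direction in which the jaws open and shut (so a half turn about z gives the same grasp; the last joint's range is limited). The gripper opens to 88 mm and grips with 3 to 60 N. Pads are 18 mm wide; open, the fingers measure 123 mm over their backs; the gripper's body (75 mm by 187 mm) begins 45 mm behind the grasp point.
Start: joints at [0.034, 0.689, -0.195, 1.565, 0.157, 0.902, -0.215], TCP at [625.023, 0.026, 238.743] pointing down, gripper open.
Joint ranges: [-3.01, 3.01], [-0.46, 2.08], [-1.47, 1.51], [0.13, 2.56], [-1, 4.14], [0.04, 2.09], [-2.66, 2.66]. Speed limits (rad/s): [2.57, 2.57, 3.14, 3.14, 3.14, 3.14, 3.14].

INTERFACE

Orientations are given as a 3x3 rotation matrix whose columns are the frame's x, y, z axes.
In Python, from workcell import bot, get_image, camera_model, order gives the robot as it stands.
- The arm moves only by the tool drive_tool, never from a script. Its argument "series" is a list of rows, each a list of 2 entries, a list of its own where there are three numbers: the shift along the world's x, y, z in mm, then the turn, a rotation vector about the world's x, y, z in degrees. In form: [[[dx, dy, dz], [rx, ry, rz]], ...]. A call has 1 to 10 rows; each row shifts and turns the pose as measured when the row begins; what a row does not reach is not made up. A row lasts 1/8 s, in which the tool goes at most 62.5 mm and 10.7 degrees, less where a joint would pass 70% of its speed; a pose out of reach is approached as far as the arm can. A call is refused whole if a number of a shift passes 62.5 or a number of a turn 10.7, either way. A call with a gripper value outside its range is refused whole. "gripper" is the finger opening in mm, from 0 to 88.1, set as the call begins (left out, the last holds). The fingers move at their own pace and stop on an object; "squeeze" is the grip in N (left out, the last holds). Time passes only in rows, so rows that do not move let the fingers close. It gives the time, the measured TCP pose, the force and the opening at its end, in the units of the state.
- bot.sense(): the state, without advancing time (a new reading comes with each control period).
- get_image(name): name is "scene" or "side" or "wrist"; returns the picture (400x640x3 uint8, red, green, blue); there is no depth.
- camera_model(name): a dict with "vfov" (degrees; the focal length in pixels is half the picture's height over the tangent of half this angle, whatever the lens; pixels are square), "cx", "cy" (the principal point, pixels), "k1" (the pictures are not rectified: a ray, as slopes to the right and down, at radius r is drawn at 1 + k1 r^2 times it, then the intrinsics apply), "rvec" (rotation vector, rad) and "tvec" (3), from world to camera coordinates, as OpenCV has them; the wrist camera has in their place "T_tool_cam" (4x4, takes a point from camera to tool coordinates, whose origin is the TCP and whose axes are the flange's). Camera axes: x right, y down, z forward; pixel columns grow to the right and rows downward; lengths in mm; the calibration is good to about 2 mm. A picture is of the moment at which its call begins: read the wrist's pose just before it. camera_model takes no time and is no camera call.
- order.job_done(): hands the job in, once; it reports no verdict.
The state is a dict: "t": time; "joint_positions": joint angles; "dq": joint speeds; "joint_efforts": joint torques, N m; "eef_pos": TCP position; "eef_rot": TCP orientation; "force": force on the tool from outside, world axes, zero at the start; "moment": the same for the moment, N m; "gripper_width": opening from 0.0 (shut) to 1.0 (fully open).
Only numpy, scipy, OpenCV 4.12 (cv2) and the standard library are available. Lean on these libraries where they do the work, as an engineer would, in place of code of your own. Each camera call takes 0.05 s, during which the arm holds its last target. There are 200 camera calls.

TASK

Take the red-handled last hook out of its sloping bench rack: pull the handle out of the spring clip, tip it up off the slope until the lip of the hook can be worked under the brass keeper bar without straining the bar, and draw it out. Lower it gently, in hand, into the shallow eight-sided tin so that it lies wholly inside on the tin's floor, and let go. Leave the lapstone, the wax cake and the skiving knife where they are.

Things in the scene. Friction and masses are not known exactly. Their poses are not given: they have to be found in the camera images.
- handle_center (a point): Last hook, 185 mm long, about 0.26 kg: smooth round red handle (26 mm diameter, 105 mm long), then a flat steel shank on its axis (80 mm long, 14 wide, 8 thick) whose last 8 mm turn up as a lip standing 16 mm above the shank's upper face. This point: middle of the handle, on its axis. x points to the hook, z the way the lip points. It balances about 35 mm from here towards the hook.
- handle_end (a point): Middle of the free end of the red handle, 52.5 mm from handle_center along the tool's -x.
- hook_end (a point): Centre line of the shank under the middle of the upturned lip, 128.5 mm from handle_center along the tool's x.
- cradle: Wooden board of the rack, fixed, 225 mm long, 110 wide, rising at 30 degrees along its x. Origin: middle of its lower edge on the upper face; x up the slope, y across, z square to the board. The stored tool lies along x, lip away from the board, axis 34 mm above it, handle from about x = 20 to 125 mm, up to 6 mm further up, and may slide down until its lip bears on the keeper bar.
- sill_edge (a point): Upper edge, on the hook's side, of the steel sill under the shank (cradle x = 155, z = 29.5 mm). The sill is 60 mm wide and 16 mm long; beyond it the space under the hook is open down to the board. With the tool lying along the slope the lip cannot pass between this edge and the keeper bar; the gap widens as the tool is tipped, handle up, about the bar: some 25 degrees is the least.
- clip_center (a point): Spring clip: point on the axis of the seated handle at the clip (cradle x = 50, z = 34 mm). Two sprung steel jaws, 16 mm long along the slope, 50 mm over all across it with their flared tips, 60 mm high above the board, close over the handle from both sides. The handle comes out square to the board: it resists with some 5 to 15 N, then snaps free after 12 to 18 mm.
- keeper: Fixed round brass keeper bar, 10 mm diameter; origin at its centre (cradle x = 191, z = 47 mm), y along it. It crosses over the shank just short of the lip, 4 mm above it. With the tool tipped 40 degrees about it, shifting the tool 12 to 19 mm square to its length (opposite to the lip's direction) brings the lip under the bar; then draw it out lengthwise, handle first. More than 30 N strains it.
- back_stop (a point): Top middle of the steel back stop beyond the hook (cradle x = 217, z = 44 mm, front face). The stored tool can be pushed up the slope (a few N), sliding in its clip, until its hook meets this face: some 6 to 12 mm, which takes its lip off the bar. Two steel cheeks, 58 mm high above the board, hold the bar's ends at 22 to 30 mm either side of the middle.
- tin: Shallow eight-sided tin with red walls and brass-coloured floor, open on top, fixed. Outside 250 mm (x) by 150 mm (y) by 18 mm high, corners cut off 30 mm, walls 4 mm, floor 3 mm thick. Origin: centre of its underside; z up.
- lapstone: Bystander: lapstone, a flat grey stone block 100 x 75 x 26 mm. Origin: centre of its underside.
- wax: Bystander: round cake of brown wax, 64 mm across, 24 mm high. Origin: centre of its underside.
- knife: Bystander: skiving knife lying flat, red handle and steel blade, 150 mm long along x, 28 mm wide, 12 mm high. Origin: on the underside, 75 mm from either end.
Things that resemble listed ones, but are neither listed nor needed, are in the scene too. Leave any pink, turquoise or white look-alike of the part that bears handle_center alone.

How it is judged (in metres and radians):
On the way, in this order (a step that is already met when the one before it is completed fails the run):
1. the handle is out of the clip and tipped up off the slope while the hook is still behind the keeper bar (z of handle_center in the frame of cradle above 0.06 m and angle between the x axis of handle_center and the x axis of cradle, either way round above 0.2 rad and x of hook_end in the frame of cradle above 0.17 m and z of hook_end in the frame of cradle below 0.047 m), for 0.05 s.
2. the hook has come out from under the keeper bar and is clear of the rack (distance between hook_end and keeper above 0.06 m), for 0.05 s.
3. the tool is lowered into the tin while still held (x of handle_end in the frame of tin between -0.122 and 0.122 m and y of handle_end in the frame of tin between -0.072 and 0.072 m and z of handle_end in the frame of tin between -0.002 and 0.03 m and x of hook_end in the frame of tin between -0.122 and 0.122 m and y of hook_end in the frame of tin between -0.072 and 0.072 m and z of hook_end in the frame of tin between -0.002 and 0.03 m and contact force between the fingers and tool above 1 N and linear speed of tool below 0.08 m/s), for 0.1 s.
At the end, for the whole second after the job is handed in: The whole tool lies inside the tin: both of its ends are within the tin's walls (122 mm along and 72 mm across from the middle) and less than 30 mm above the tin's underside; it is at rest and released (x of handle_end in the frame of tin between -0.122 and 0.122 m and y of handle_end in the frame of tin between -0.072 and 0.072 m and z of handle_end in the frame of tin between -0.002 and 0.03 m and x of hook_end in the frame of tin between -0.122 and 0.122 m and y of hook_end in the frame of tin between -0.072 and 0.072 m and z of hook_end in the frame of tin between -0.002 and 0.03 m and linear speed of tool below 0.03 m/s and angular speed of tool below 0.4 rad/s and contact force between the fingers and tool below 0.1 N); the robot touches nothing.
It fails at once if the keeper bar is strained: the tool presses on it with more than 30 N (contact force between tool and keeper above 30 N).
It fails at once if the lapstone is moved by more than 20 mm (distance of lapstone from where it was at the start of the episode above 0.02 m).
It fails at once if the wax is moved by more than 20 mm (distance of wax from where it was at the start of the episode above 0.02 m).
It fails at once if the knife is moved by more than 20 mm (distance of knife from where it was at the start of the episode above 0.02 m).
It also fails if it takes over 61 s, if anything falls off the work surface, if the arm or the gripper's body presses on something with over 40 N, if the wrist force passes 120 N, or if a joint passes its speed limit or range.

## Working session

There is one attempt and no reset: what is moved stays moved. The work goes in short steps, Python scripts to look and compute and a tool call to move; the robot and the scene stay as the last step left them, time stands still between calls to the robot, and variables do not carry over. Pictures are saved under pics/ and viewed, about 8 in all and at most 12, crops included, and the job is handed in when it is done.

Besides the shell and the picture viewer there is one more tool, called after "Call:" as a command line: name --argument value ..., lists and objects as JSON in quotes. drive_tool: Moves the arm, as the interface text tells. Its arguments: {"type":"object","properties":{"series":{"type":"array","items":{"type":"array"}},"gripper":{"type":"number"},"squeeze":{"type":"number"}},"required":["series"]}

```bash
ls; mkdir -p pics; python3 - <<'E'
from workcell import bot,get_image,camera_model,order
import cv2,numpy as np
for n in("scene","side"):
    im=get_image(n); cv2.imwrite(f"pics/{n}0.png",im[:,:,::-1]); 
    m=camera_model(n);print(n,m)
print(camera_model("wrist")); print(bot.sense())
E
```

```text
pics
scene {'vfov': 52.79098802365453, 'cx': 316.800623112068, 'cy': 197.86279789285913, 'k1': 0.02243323252553447, 'rvec': array([ 1.75083844,  1.45651408, -0.75279817]), 'tvec': array([ -37.56018089, -177.26794712, 1461.21075825])}
side {'vfov': 45.7095572664236, 'cx': 315.41379934070426, 'cy': 201.98581423015068, 'k1': -0.12826526508423278, 'rvec': array([ 0.0906392 , -2.70898223,  1.55965747]), 'tvec': array([ 516.89209656,  166.26948237, 1033.75518223])}
{'vfov': 59.993751192574194, 'cx': 316.5170913274331, 'cy': 193.9490490609569, 'k1': -0.0031567226018338725, 'T_tool_cam': array([[ 1.03862227e-03, -9.67179798e-01, -2.54090850e-01,
         6.50856144e+01],
       [ 9.99999453e-01,  1.03492705e-03,  1.48219303e-04,
         6.29948780e-01],
       [ 1.19610777e-04, -2.54090865e-01,  9.67180344e-01,
        -1.45558709e+02],
       [ 0.00000000e+00,  0.00000000e+00,  0.00000000e+00,
         1.00000000e+00]])}
{'t': 0.1, 'joint_positions': array([ 0.03378655,  0.68990827, -0.1945184 ,  1.56622065,  0.1573215 ,
        0.90250528, -0.21508099]), 'dq': array([-0.00102704, -0.00163911,  0.00084915, -0.00127674, -0.00117566,
       -0.00040748,  0.00071988]), 'joint_efforts': array([-3.08775299e-03, -5.28501892e+01, -1.27141513e+00, -1.53837240e+01,
       -5.25604945e-02,  1.96265515e-03,  5.71585565e-05]), 'eef_pos': array([ 6.24439177e+02, -4.15678905e-02,  2.37990270e+02]), 'eef_rot': array([[-1.18548114e-04,  9.99998643e-01, -1.64286956e-03],
       [ 9.99999984e-01,  1.18322584e-04, -1.37374557e-04],
       [-1.37179982e-04, -1.64288582e-03, -9.99998641e-01]]), 'force': array([ 0.19858227,  0.29814102, -0.43113585]), 'moment': array([ 0.01292413, -0.0181135 ,  0.02202258]), 'gripper_width': 0.9984787174230566}
```

View pics/scene0.png

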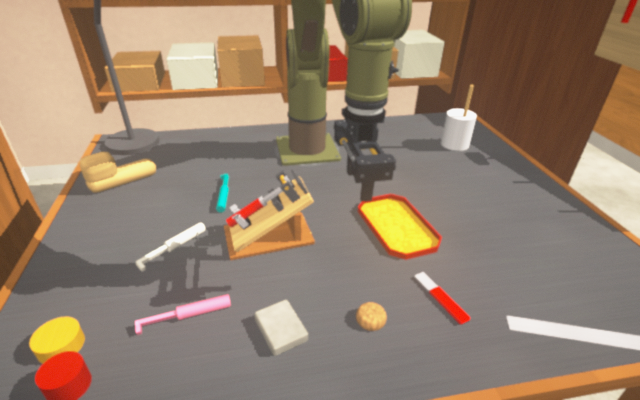

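View pics/side0.png

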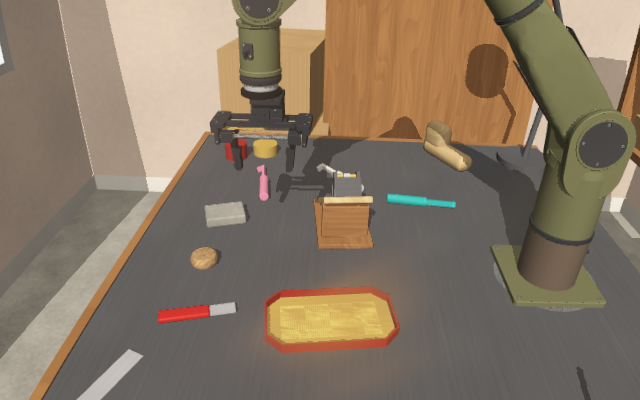

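```bash
cat > h.py <<'E'
from workcell import bot,get_image,camera_model,order
import cv2,numpy as np
def cam(n,s=None):
    m=camera_model(n)
    if n=="wrist":
        s=s or bot.sense(); T=m["T_tool_cam"]; R=s["eef_rot"]@T[:3,:3]; c=s["eef_rot"]@T[:3,3]+s["eef_pos"]
    else:
        Rc=cv2.Rodrigues(m["rvec"])[0]; R=Rc.T; c=-R@m["tvec"]
    f=200/np.tan(np.radians(m["vfov"]/2))
    return dict(R=R,c=c,K=np.array([[f,0,m["cx"]],[0,f,m["cy"]],[0,0,1]]),k=m["k1"])
def ray(C,p):
    d=(np.array(p,float)-C["K"][:2,2])/C["K"][0,0]; rd=np.hypot(*d); r=rd
    for _ in range(20): r=rd/(1+C["k"]*r*r)
    u=d*(r/rd if rd>0 else 1); v=C["R"]@np.array([u[0],u[1],1]); return v/np.linalg.norm(v)
def onz(C,p,z=0):
    v=ray(C,p); return C["c"]+v*(z-C["c"][2])/v[2]
def proj(C,P):
    q=C["R"].T@(np.array(P,float)-C["c"]); u=q[:2]/q[2]; u=u*(1+C["k"]*(u@u)); return u*C["K"][0,0]+C["K"][:2,2]
def tri(L):
    A=np.zeros((3,3));b=np.zeros(3)
    for C,p in L:
        v=ray(C,p);M=np.eye(3)-np.outer(v,v);A+=M;b+=M@C["c"]
    X=np.linalg.solve(A,b); return X,[np.round(proj(C,X)-p,1) for C,p in L]
E
python3 - <<'E'
from h import *
np.set_printoptions(precision=1,suppress=True)
S=cam("scene");D=cam("side");print(S["c"],D["c"])
print("rack base scene",[onz(S,p) for p in((230,252),(312,244))])
print("rack base side",[onz(D,p) for p in((318,246),(371,245))])
for n,C,ps in(("tin",S,[(362,197),(398,196),(437,233),(400,255)]),("tin side",D,[(266,300),(384,288),(396,330),(275,349)])):
    print(n,[onz(C,p,18) for p in ps])
print("handle",[onz(S,p,70) for p in((230,222),(262,203))], proj(cam("wrist"),(560,-150,60)))
im=get_image("wrist");cv2.imwrite("pics/w0.png",im[:,:,::-1])
E
```

```text
[1287.3 -218.1  680.5] [480.3 839.2 654.6]
rack base scene [array([ 511.1, -279.5,    0. ]), array([517.1, -73.6,   0. ])]
rack base side [array([516.2, -79.3,   0. ]), array([390.1, -93.3,   0. ])]
tin [array([358.1, 103.8,  18. ]), array([371.1, 209.7,  18. ]), array([551. , 249.2,  18. ]), array([613.9, 124.8,  18. ])]
tin side [array([608. , 137.9,  18. ]), array([372.2,  83.8,  18. ]), array([357.3, 202. ,  18. ]), array([574. , 263.3,  18. ])]
handle [array([ 480.8, -271.7,   70. ]), array([ 413.3, -188.4,   70. ])] [255.3 312.3]
```

View pics/w0.png

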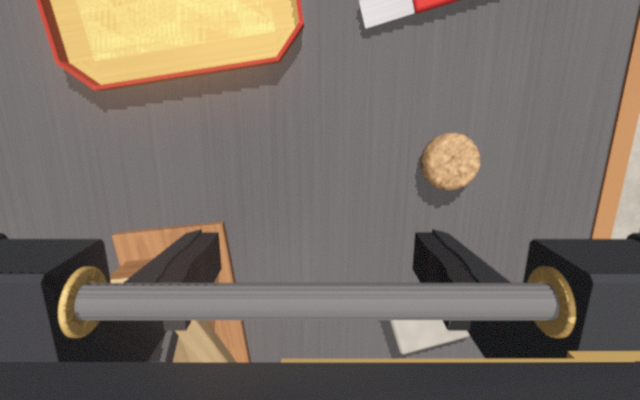

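The only red-handled hook is the one in the rack, at scene (245,212). Its look-alikes are:
- the turquoise one at (223,193)
- the white one at (172,244)
- the pink one at (185,312)
- the red-handled knife at (442,297), which has no hook

In the scene picture the rack rises towards +y. The tin is at about (398,226). The wrist picture shows the wax cake, part of the tin and a corner of the rack. Next I'll take a closer wrist view of the rack.

Call:
drive_tool --series '[[[-30,-50,20],[0,0,0]],[[-30,-50,20],[0,0,0]],[[-30,-50,15],[0,0,0]],[[-30,-50,15],[0,0,0]],[[-30,-50,10],[0,0,0]],[[-25,-40,0],[0,0,0]],[[0,0,0],[0,0,0]],[[0,0,0],[0,0,0]]]'

```text
t: 1.15
eef_pos: [441.6, -296.2, 318.2]
eef_rot: [[-0.002, 1.0, -0.004], [1.0, 0.002, 0.001], [0.001, -0.004, -1.0]]
force: [0.2, -0.1, 0.4]
gripper_width: 1.002
```

```bash
python3 - <<'E'
from h import *
s=bot.sense();print(s["t"],s["eef_pos"],s["joint_positions"])
np.save("w1.npy",np.c_[s["eef_rot"],s["eef_pos"]])
im=get_image("wrist");cv2.imwrite("pics/w1.png",im[:,:,::-1])
E
```

```text
1.15 [ 441.62903946 -296.15396755  318.24123408] [ 0.65098956  0.47441121 -0.23122973  1.73346659  0.13010799  0.95289455
  0.37014778]
```

View pics/w1.png

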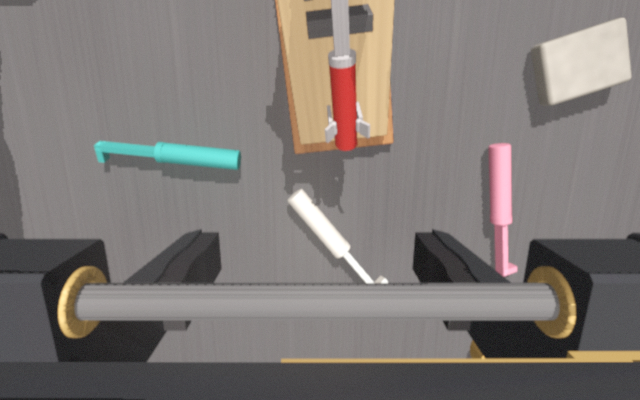

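This view shows the red handle from (343,148) to (342,55) in the rack, with the clip jaws at (332,130) and (363,128), and the sill at (338,22). The upper end is cut off. I'll move +y to see all of it, which also gives a second view for triangulation.

Call:
drive_tool --series '[[[0,45,0],[0,0,0]],[[0,45,0],[0,0,0]],[[0,0,0],[0,0,0]],[[0,0,0],[0,0,0]]]'

```text
t: 1.7
eef_pos: [444.3, -198.9, 317.6]
eef_rot: [[-0.012, 1.0, -0.004], [1.0, 0.012, 0.002], [0.002, -0.004, -1.0]]
force: [0.4, -0.9, -0.5]
gripper_width: 1.001
```

```bash
python3 - <<'E'
from h import *
s=bot.sense();print(s["t"],s["eef_pos"])
np.save("w2.npy",np.c_[s["eef_rot"],s["eef_pos"]])
im=get_image("wrist");cv2.imwrite("pics/w2.png",im[:,:,::-1])
c=cv2.resize(im[0:260,220:460],None,fx=2.3,fy=2.3,interpolation=cv2.INTER_CUBIC)
cv2.imwrite("pics/w2c.png",c[:,:,::-1])
E
```

```text
1.7 [ 444.31428342 -198.89206326  317.58714372]
```

View pics/w2c.png

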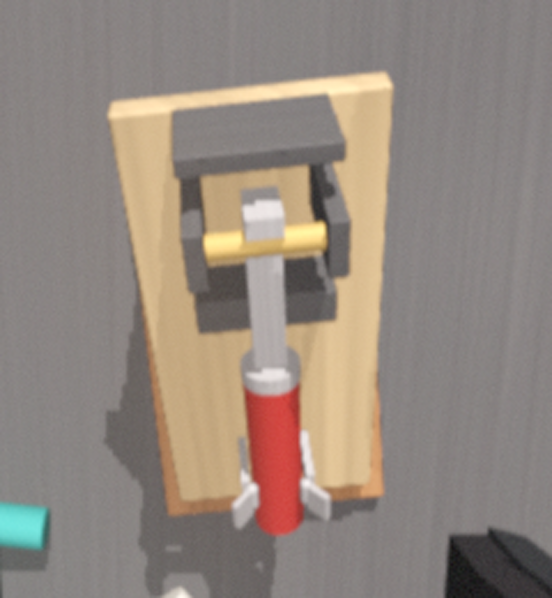

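The crop shows the rack in full, at these crop pixels (÷2.3, +220 in x):
- board top corners: (113,117) and (390,92)
- board bottom corners: (183,502) and (376,487)
- brass keeper bar: (206,246) to (326,237), with the lip just behind it at (262,215)
- clip tips: (245,505) and (315,497)
- handle: (280,520) to (272,385)

This is the red-handled hook I want, so I'll fit the cradle pose to these known points.

```bash
cat > fit.py <<'E'
from h import *
np.set_printoptions(precision=2,suppress=True)
def wc(f):
    a=np.load(f);return cam("wrist",dict(eef_rot=a[:,:3],eef_pos=a[:,3]))
C=wc("w2.npy")
obj=np.array([(225,55,0),(225,-55,0),(0,55,0),(0,-55,0),(191,22,47),(191,-22,47),(139,30,29.5),(139,-30,29.5),(217,0,44)],float)
pix=np.array([(113,117),(390,92),(183,502),(376,487),(206,246),(326,237),(197,303),(335,292),(259,144)],float)/2.3+[220,0]
ok,rv,tv=cv2.solvePnP(obj,pix,C["K"],np.array([C["k"],0,0,0]))
R=C["R"]@cv2.Rodrigues(rv)[0]; o=C["R"]@tv[:,0]+C["c"]
E
cat fit.py - > f1.py <<'E'
print("PnP",o,"\n",R, "pitch",np.degrees(np.arcsin(R[2,0])),"roll z",np.degrees(np.arcsin(R[2,1])))
from scipy.optimize import least_squares
p0=np.radians(30)
def pose(q):
    c,s=np.cos(q[3]),np.sin(q[3])
    x=np.array([c*np.cos(p0),s*np.cos(p0),np.sin(p0)]);y=np.array([-s,c,0]);return np.c_[x,y,np.cross(x,y)],q[:3]
def res(q):
    Rq,oq=pose(q);return np.concatenate([proj(C,Rq@a+oq)-b for a,b in zip(obj,pix)])
r=least_squares(res,[o[0],o[1],o[2],np.arctan2(R[1,0],R[0,0])])
print("30deg",r.x[:3],np.degrees(r.x[3]));print(r.fun.reshape(-1,2))
Rq,oq=pose(r.x);np.save("cradle.npy",np.c_[Rq,oq])
S=cam("scene");D=cam("side")
print("stop top / board top edge in scene,side", [proj(c,Rq@np.array(a)+oq) for c in(S,D) for a in((225,55,0),(225,-55,0),(0,-55,0))])
# handle red mask
for f,im in(("w1.npy","pics/w1.png"),("w2.npy","pics/w2.png")):
    c=wc(f);h=cv2.cvtColor(cv2.imread(im),cv2.COLOR_BGR2HSV)
    m=((h[...,0]<8)|(h[...,0]>172))&(h[...,1]>180)&(h[...,2]>70);m=m.astype(np.uint8);m[:, :250]=0;m[:,420:]=0
    n,l,st,ce=cv2.connectedComponentsWithStats(m);k=1+np.argmax(st[1:,4]);ys,xs=np.where(l==k)
    P=np.c_[xs,ys].astype(float);mu=P.mean(0);u=np.linalg.svd(P-mu,full_matrices=False)[2][0];t=(P-mu)@u
    print(im,st[k],"ends",mu+u*t.min(),mu+u*t.max())
    for x in(20,26,125,131): print("  axis x",x,proj(c,Rq@np.array([x,0,34.])+oq))
    for e in(mu+u*t.min(),mu+u*t.max()):
        v=Rq.T@ray(c,e);b=Rq.T@(c["c"]-oq);print("  on plane z=34:",b+v*(34-b[2])/v[2])
E
python3 f1.py
```

```text
PnP [ 477.9  -278.46   12.38] 
 [[-0.1  -0.99  0.03]
 [ 0.89 -0.1  -0.44]
 [ 0.44 -0.02  0.9 ]] pitch 26.3530766252403 roll z -1.1075202790283232
30deg [ 476.16 -272.54   13.77] 96.54315768500325
[[-0.56 -3.41]
 [ 0.46 -5.91]
 [-0.18 -4.83]
 [-3.24 -6.06]
 [ 0.82 -3.31]
 [-1.17 -4.67]
 [ 1.53  9.41]
 [ 0.46  8.19]
 [ 0.89  8.42]]
stop top / board top edge in scene,side [array([299.86, 178.48]), array([312.08, 201.64]), array([235.06, 252.51]), array([371.36, 200.75]), array([322.37, 201.45]), array([316.36, 201.3 ])]
pics/w1.png [331  67  24  57 478] ends [345.19  65.57] [334.94 121.71]
  axis x 20 [346.31 139.39]
  axis x 26 [346.11 135.18]
  axis x 125 [342.14  50.5 ]
  axis x 131 [341.84  44.23]
  on plane z=34: [109.66  -2.33  34.  ]
  on plane z=34: [45.98 11.84 34.  ]
pics/w2.png [346 180   3   4   5] ends [347.6 179.8] [346.2 182.6]
  axis x 20 [341.58 218.67]
  axis x 26 [341.39 215.47]
  axis x 125 [337.62 151.82]
  axis x 131 [337.35 147.16]
  on plane z=34: [84.51 -9.25 34.  ]
  on plane z=34: [80.47 -7.57 34.  ]
```

```bash
sed -i 's/(139,30,29.5),(139,-30,29.5)/(155,30,29.5),(155,-30,29.5)/; s/(259,144)/(260,165)/' fit.py f1.py
sed -i 's/>180)&(h\[...,2\]>70)/>150)\&(h[...,2]>90)/' f1.py
sed -i 's/m\[:, :250\]=0;m\[:,420:\]=0/m[:, :320]=0;m[:,365:]=0;m=cv2.morphologyEx(m,cv2.MORPH_CLOSE,np.ones((5,5)))/' f1.py
python3 f1.py
```

```text
PnP [ 477.6  -279.24   19.29] 
 [[-0.1  -0.99  0.03]
 [ 0.87 -0.11 -0.47]
 [ 0.47 -0.02  0.88]] pitch 28.25962525323356 roll z -1.1778877888901425
30deg [ 476.2  -276.32   19.93] 96.5505966049751
[[-1.4   0.05]
 [ 1.61 -2.65]
 [-0.38 -0.75]
 [-2.58 -2.05]
 [ 0.66  1.22]
 [-0.48 -0.21]
 [-0.45  0.56]
 [ 1.33 -1.  ]
 [ 0.69  3.5 ]]
stop top / board top edge in scene,side [array([298.4, 176.6]), array([310.54, 199.68]), array([233.22, 250.8 ]), array([371.49, 197.53]), array([322.5 , 198.21]), array([316.46, 198.62])]
pics/w1.png [ 330   66   28   84 1785] ends [342.01  66.58] [346.4  149.24]
  axis x 20 [346.69 143.2 ]
  axis x 26 [346.49 138.98]
  axis x 125 [342.52  53.81]
  axis x 131 [342.22  47.48]
  on plane z=34: [112.53   1.08  34.  ]
  on plane z=34: [11.28  0.67 34.  ]
pics/w2.png [ 327  169   24   63 1186] ends [337.8  169.64] [341.67 231.08]
  axis x 20 [341.85 223.19]
  axis x 26 [341.66 220.  ]
  axis x 125 [337.88 156.33]
  axis x 131 [337.6  151.66]
  on plane z=34: [107.2    0.91  34.  ]
  on plane z=34: [ 4.77  0.81 34.  ]
```

The fit now holds: residuals are under 4 px, and the board edge also lands where it should in the scene and side pictures. The handle end is at cradle x≈20.7, y≈0.8, which agrees with the description. Next I'll work out the approach.

```bash
cat > go.py <<'E'
from h import *
from scipy.spatial.transform import Rotation as Ro
np.set_printoptions(precision=1,suppress=True)
a=np.load("cradle.npy");Rc,oc=a[:,:3],a[:,3]
RG=np.c_[Rc[:,0],-Rc[:,1],-Rc[:,2]]   # gripper square to the board
W=lambda p:Rc@np.array(p,float)+oc
def delta(p,R,s=None):
    s=s or bot.sense();return p-s["eef_pos"],np.degrees(Ro.from_matrix(R@s["eef_rot"].T).as_rotvec())
def toC(s): 
    rel=Rc.T@(s["eef_pos"]-oc);t=Ro.from_matrix(Rc.T@s["eef_rot"]@(Rc.T@RG).T).as_rotvec(degrees=True);return rel,t,Rc.T@s["force"]
E
python3 - <<'E'
from go import *
print(Rc)
print("cradle axes y",Rc[:,1]);
for z in(120,23):
    p=W((82,.8,z));print(p,*delta(p,RG))
print("keeper",W((191,0,47)))
E
```

```text
[[-0.1 -1.   0.1]
 [ 0.9 -0.1 -0.5]
 [ 0.5  0.   0.9]]
cradle axes y [-1.  -0.1  0. ]
[ 474.1 -265.5  164.9] [  29.8  -66.8 -152.7] [29.8  1.7  5.7]
[ 468.6 -217.3   80.9] [  24.3  -18.6 -236.7] [29.8  1.7  5.7]
keeper [ 460.  -135.3  156.1]
```

Call:
drive_tool --series '[[[8,-20,-30],[7.5,0.5,1.5]],[[8,-18,-40],[7.5,0.5,1.5]],[[7,-16,-40],[7.5,0.5,1.5]],[[7,-13,-40],[7.5,0.5,1.5]],[[0,0,0],[0,0,0]]]' --gripper 66 --squeeze 55

```text
t: 2.38
eef_pos: [476.6, -271.0, 159.6]
eef_rot: [[-0.102, 0.993, -0.056], [0.85, 0.116, 0.514], [0.517, 0.005, -0.856]]
force: [-0.2, 0.3, 0.6]
gripper_width: 0.75
```

```bash
python3 - <<'E'
from go import *
s=bot.sense();np.save("w3.npy",np.c_[s["eef_rot"],s["eef_pos"]])
p=W((82,.8,23));print(*delta(p,RG),*toC(s))
im=get_image("wrist");cv2.imwrite("pics/w3.png",im[:,:,::-1])
C=cam("wrist",s)
for q in((191,22,47),(191,-22,47),(225,55,0),(225,-55,0),(73,0.8,34),(125,.8,34)): print(q,proj(C,W(q)))
E
```

```text
[ -8.   53.7 -78.7] [-1.2  0.2 -0.1] [ 74.3  -1.  118.3] [-0.2 -1.1  0.2] [0.6 0.2 0.4]
(191, 22, 47) [276.2  12.2]
(191, -22, 47) [352.6  12.7]
(225, 55, 0) [234.4 -23.5]
(225, -55, 0) [395.1 -22.4]
(73, 0.8, 34) [312.7 204.3]
(125, 0.8, 34) [312.9 127.9]
```

View pics/w3.png

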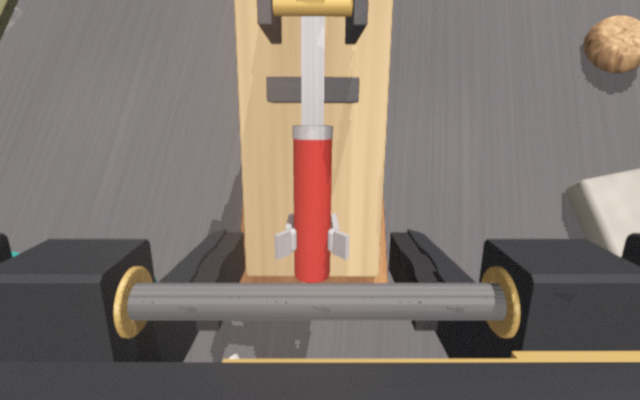

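This view shows the handle centred at column 312, rows 126–280, and the bar at row 6, about 6 px above where I predicted it. I'll refine the cradle pose from this closer view before descending.

```bash
python3 - <<'E'
from go import *
from scipy.optimize import least_squares
import fit
a=np.load("w3.npy");C3=cam("wrist",dict(eef_rot=a[:,:3],eef_pos=a[:,3]))
obj=[(191,22,47),(191,-22,47),(155,30,29.5),(155,-30,29.5),(139,30,29.5),(139,-30,29.5),(0,55,0),(0,-55,0)]
pix=np.array([(274,6),(352.5,6),(267,77),(359,77),(268,102),(358,102),(246,278),(385,278)],float)
def pose(q):
    c,s=np.cos(q[3]),np.sin(q[3]);p=q[4]
    x=np.array([c*np.cos(p),s*np.cos(p),np.sin(p)]);y=np.array([-s,c,0]);return np.c_[x,y,np.cross(x,y)],q[:3]
def res3(q):
    R,o=pose(q);return np.array([proj(C3,R@np.array(u,float)+o)-b for u,b in zip(obj,pix)])
def res2(q):
    R,o=pose(q);return np.array([proj(fit.C,R@u+o)-b for u,b in zip(fit.obj,fit.pix)])
q0=np.r_[oc,np.arctan2(Rc[1,0],Rc[0,0]),np.radians(30)]
print("cur",res3(q0))
f=lambda v,g:least_squares(lambda w:g(np.r_[w,np.radians(30)]).ravel(),v,loss="soft_l1").x
for g in(res3,lambda q:np.r_[res3(q),res2(q)]):
    w=f(q0[:4],g);q=np.r_[w,q0[4]];print(w[:3],np.degrees(w[3]));print(res3(q).T)
R,o=pose(q);np.save("cradle2.npy",np.c_[R,o]);
for z in(34,47): 
  for x in(20.5,26,125,131):print(z,x,proj(C3,R@np.array([x,.8,z])+o))
E
```

```text
cur [[ 2.17  6.2 ]
 [ 0.11  6.69]
 [ 1.03  3.27]
 [ 1.5   3.79]
 [ 0.69  3.71]
 [ 1.65  4.2 ]
 [ 1.95 -0.46]
 [-5.58 -0.  ]]
[ 476.44 -276.6    24.75] 96.91164932725408
[[ 0.02 -0.2  -0.84  1.61 -0.99  1.88  1.08 -4.28]
 [ 0.12  0.22 -0.59 -0.56  0.46  0.45  0.06 -0.34]]
[ 476.29 -276.5    24.53] 96.8204241768229
[[ 0.22 -0.09 -0.7   1.65 -0.89  1.88  0.98 -4.5 ]
 [ 0.22  0.42 -0.6  -0.44  0.42  0.54 -0.18 -0.36]]
34 20.5 [312.54 273.85]
34 26 [312.53 266.75]
34 125 [312.28 124.81]
34 131 [312.27 115.25]
47 20.5 [312.42 282.65]
47 26 [312.41 275.22]
47 125 [312.14 125.69]
47 131 [312.12 115.56]
```

The cradle pose is now consistent to under a pixel, with its origin 4.6 mm higher than before. Descending.

```bash
sed -i 's/cradle.npy/cradle2.npy/' go.py; python3 - <<'E'
from go import *
s=bot.sense();print(*toC(s))
for z in(70,23): print(*delta(W((82,.8,z)),RG))
E
```

```text
[ 75.4  -3.2 117.5] [-0.5 -0.9  0.3] [ 0.3 -1.4  0.2]
[ -7.5  28.8 -37.8] [-1.   0.5  0. ]
[-10.2  52.1 -78.5] [-1.   0.5  0. ]
```

Call:
drive_tool --series '[[[-4,15,-19],[-0.5,0.2,0]],[[-3.5,14,-19],[-0.5,0.3,0]],[[-1,8,-13],[0,0,0]],[[-1,8,-13],[0,0,0]],[[-0.7,7,-13],[0,0,0]],[[0,0,0],[0,0,0]]]'

```text
t: 3.18
eef_pos: [478.1, -213.8, 105.2]
eef_rot: [[-0.124, 0.991, -0.039], [0.87, 0.128, 0.475], [0.476, 0.026, -0.879]]
force: [-0.3, 0.0, 0.0]
gripper_width: 0.747
```

```bash
python3 - <<'E'
from go import *
s=bot.sense();print(*toC(s))
print(*delta(W((82,.8,23)),RG))
E
```

```text
[94.  -9.2 38.9] [-1.   1.5  1.2] [ 0.   0.3 -0. ]
[ -9.7  -3.7 -19.7] [ 1.4  1.6 -0.5]
```

Call:
drive_tool --series '[[[-10,-6,-6],[1.4,1.6,-0.5]],[[0,1,-6],[0,0,0]],[[0,1,-6],[0,0,0]],[[0,0,0],[0,0,0]]]'

```text
t: 3.68
eef_pos: [469.4, -220.0, 89.9]
eef_rot: [[-0.104, 0.993, -0.055], [0.862, 0.118, 0.493], [0.496, 0.004, -0.868]]
force: [0.2, 1.0, 0.2]
gripper_width: 0.75
```

```bash
python3 - <<'E'
from go import *
s=bot.sense();print(*toC(s))
print(*delta(W((82,.8,23)),RG))
E
```

```text
[82.   0.1 28.1] [-0.2  0.2  0.1] [ 0.9 -0.3 -0.3]
[-1.   2.5 -4.4] [0.2 0.3 0.1]
```

Call:
drive_tool --series '[[[-1,3,-5],[0.2,0.3,0]],[[0,0,0],[0,0,0]]]'

```text
t: 3.92
eef_pos: [468.3, -216.5, 84.4]
eef_rot: [[-0.101, 0.993, -0.06], [0.86, 0.118, 0.497], [0.501, -0.001, -0.866]]
force: [0.8, 1.5, -0.3]
gripper_width: 0.746
```

Call:
drive_tool --series '[[[0,0,0],[0,0,0]],[[0,0,0],[0,0,0]],[[0,0,0],[0,0,0]],[[0,0,0],[0,0,0]],[[0,0,0],[0,0,0]]]' --gripper 0 --squeeze 55

```text
t: 4.55
eef_pos: [468.4, -216.5, 84.5]
eef_rot: [[-0.102, 0.993, -0.06], [0.86, 0.118, 0.497], [0.501, -0.001, -0.866]]
force: [0.1, -0.1, -0.2]
gripper_width: 0.284
```

```bash
python3 - <<'E'
from go import *
s=bot.sense();print(*toC(s),s["gripper_width"]*88.1)
im=get_image("wrist");cv2.imwrite("pics/w4.png",im[:,:,::-1])
E
```

```text
[82.4  0.7 21.7] [ 0.  -0.  -0.1] [-0.2 -0.1 -0.1] 25.00252376010211
```

View pics/w4.png

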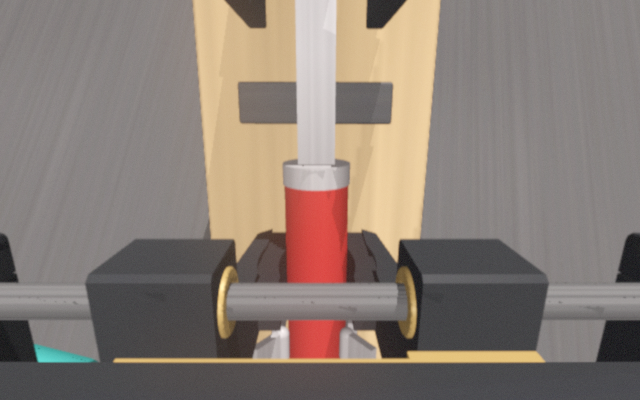

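The handle is gripped at 25 mm opening, and the picture shows it between the pads, clear of the clip. Next I'll push it about 4 mm up the slope and start tipping it about the bar.

```bash
cat > tip.py <<'E'
from go import *
import sys
# planned TCP pose for tip th(deg), square shift d (along -tool z'), draw e (along -tool x'), grip offset g from bar
def tp(th,d=0,e=0,g=(-104.6,-.1+.8,-25.3)):
    Rl=Ro.from_rotvec([0,np.radians(th),0]).as_matrix()
    p=Rl@(np.array(g)+np.array([-e,0,-d]))+np.array([191,0,47])
    return W(p),Rc@Rl@Rc.T@RG
E
python3 - <<'E'
from tip import *
s=bot.sense();print("first",*delta(*tp(0)))
for a in range(0,44,4):
    p,R=tp(a);p2,R2=tp(a+4);print(a,p2-p,np.degrees(Ro.from_matrix(R2@R.T).as_rotvec()))
E
```

```text
first [-0.4  3.4  2. ] [-0.  -0.1  0. ]
0 [ 0.6 -5.   5.6] [-4.  -0.5  0. ]
4 [ 0.5 -4.6  6. ] [-4.  -0.5 -0. ]
8 [ 0.5 -4.1  6.3] [-4.  -0.5  0. ]
12 [ 0.4 -3.7  6.5] [-4.  -0.5  0. ]
16 [ 0.4 -3.2  6.8] [-4.  -0.5 -0. ]
20 [ 0.3 -2.7  7. ] [-4.  -0.5  0. ]
24 [ 0.3 -2.3  7.2] [-4.  -0.5 -0. ]
28 [ 0.2 -1.8  7.3] [-4.  -0.5 -0. ]
32 [ 0.1 -1.2  7.4] [-4.  -0.5  0. ]
36 [ 0.1 -0.7  7.5] [-4.  -0.5  0. ]
40 [ 0.  -0.2  7.5] [-4.  -0.5  0. ]
```

Call:
drive_tool --series '[[[-0.2,1.8,1],[0,0,0]],[[-0.2,1.8,1],[0,0,0]],[[0,0,0],[0,0,0]]]'

```text
t: 4.97
eef_pos: [468.1, -213.5, 86.2]
eef_rot: [[-0.101, 0.993, -0.059], [0.86, 0.117, 0.496], [0.499, -0.001, -0.866]]
force: [-0.4, -1.6, -0.5]
gripper_width: 0.282
```

Call:
drive_tool --series '[[[0.3,-2.5,2.8],[-2,-0.2,0]],[[0.3,-2.5,2.8],[-2,-0.2,0]]]'

```text
t: 5.22
eef_pos: [467.2, -217.2, 90.8]
eef_rot: [[-0.104, 0.993, -0.056], [0.893, 0.118, 0.434], [0.437, -0.005, -0.899]]
force: [0.4, 4.7, -11.7]
gripper_width: 0.282
```

```bash
python3 - <<'E'
from tip import *
s=bot.sense();print(*toC(s),s["moment"]);print(*delta(*tp(8)))
E
```

```text
[85.1  2.  27.4] [ 0.2  4.1 -0.2] [ -1.8  -1.  -12.4] [-0.3 -0.4 -0.1]
[ 1.9 -5.4  7.3] [-3.9 -0.7  0.1]
```

Call:
drive_tool --series '[[[1,-2.7,3.7],[-2,-0.3,0]],[[0.9,-2.7,3.6],[-2,-0.3,0]]]'

```text
t: 5.48
eef_pos: [468.3, -221.3, 98.5]
eef_rot: [[-0.109, 0.993, -0.048], [0.922, 0.119, 0.367], [0.37, -0.005, -0.929]]
force: [-0.6, 0.8, -2.2]
gripper_width: 0.283
```

```bash
python3 - <<'E'
from tip import *
s=bot.sense();print(*toC(s),s["moment"]);print(*delta(*tp(12)))
E
```

```text
[85.3  1.4 36.2] [ 0.3  8.3 -0.1] [-0.4  0.5 -2.3] [-0.5  0.2  0.1]
[ 1.3 -5.4  5.8] [-3.7 -0.7 -0. ]
```

The force dropped to the tool's own weight, so the clip has released. I'll keep tipping.

Call:
drive_tool --series '[[[1.3,-5.4,5.8],[-3.7,-0.7,0]],[[0.4,-3.7,6.5],[-4,-0.5,0]],[[0.4,-3.2,6.8],[-4,-0.5,0]]]'

```text
t: 5.85
eef_pos: [473.2, -237.2, 121.3]
eef_rot: [[-0.117, 0.993, -0.011], [0.981, 0.117, 0.157], [0.157, 0.008, -0.987]]
force: [-0.4, -1.1, -3.3]
gripper_width: 0.285
```

```bash
python3 - <<'E'
from tip import *
s=bot.sense();print(*toC(s),s["moment"]);print(*delta(*tp(22)),*delta(*tp(30)))
E
```

```text
[82.5 -1.6 64.1] [-0.5 20.9  0.1] [-2.5  0.6 -2.3] [-0.2  0.   0. ]
[-2.6  2.1 -0.1] [-1.1  0.3  0.1] [-2.1 -2.4 14.2] [-9.1 -0.6  0.1]
```

Call:
drive_tool --series '[[[-1.5,0.5,6.5],[-4.5,-0.3,0]],[[-0.6,-2,7.2],[-4.5,-0.3,0]]]'

```text
t: 6.1
eef_pos: [473.6, -240.2, 138.6]
eef_rot: [[-0.116, 0.993, 0.008], [0.993, 0.116, -0.008], [-0.009, 0.007, -1.0]]
force: [1.1, -0.7, -2.7]
gripper_width: 0.283
```

```bash
python3 - <<'E'
from tip import *
s=bot.sense();print(*toC(s),s["moment"]);print(*delta(*tp(34)),*delta(*tp(41)))
E
```

```text
[88.5 -1.7 80.6] [-0.5 30.5 -0. ] [-2.  -1.1 -1.9] [ 0.  0. -0.]
[-2.3 -0.8  4.2] [-3.5  0.   0.1] [-2.1 -2.2 17.2] [-10.5  -0.8   0.1]
```

Call:
drive_tool --series '[[[-1.5,-0.5,5],[-3.5,0,0]],[[-1,-1,6],[-3.5,-0.4,0]],[[0,-0.5,4],[-3,-0.3,0]],[[0,0,0],[0,0,0]]]'

```text
t: 6.6
eef_pos: [476.6, -240.4, 160.7]
eef_rot: [[-0.117, 0.992, 0.037], [0.974, 0.122, -0.191], [-0.194, 0.014, -0.981]]
force: [0.3, -0.4, -1.6]
gripper_width: 0.277
```

```bash
python3 - <<'E'
from tip import *
s=bot.sense();print(*toC(s),s["moment"]);print(*delta(*tp(41)),*delta(*tp(42,15.5)))
a=get_image("wrist");b=get_image("scene")
cv2.imwrite("pics/w5.png",a[:,:,::-1])
c=cv2.resize(b[130:290,180:360],None,fx=2.2,fy=2.2,interpolation=cv2.INTER_CUBIC)
o=np.zeros((400,400+480,3),np.uint8);o[:352,:396]=c;o[:300,400:]=cv2.resize(a,(480,300));o=cv2.resize(o,(800,364))
cv2.imwrite("pics/c5.png",o[:,:,::-1])
E
```

```text
[ 99.1  -4.6 100. ] [-0.8 41.2  0.3] [-1.1 -0.2 -1.2] [0.2 0.  0. ]
[-5.1 -2.  -4.8] [ 0.1  0.8 -0.2] [ -4.7  -5.3 -18.1] [-0.9  0.7 -0.2]
```

View pics/c5.png

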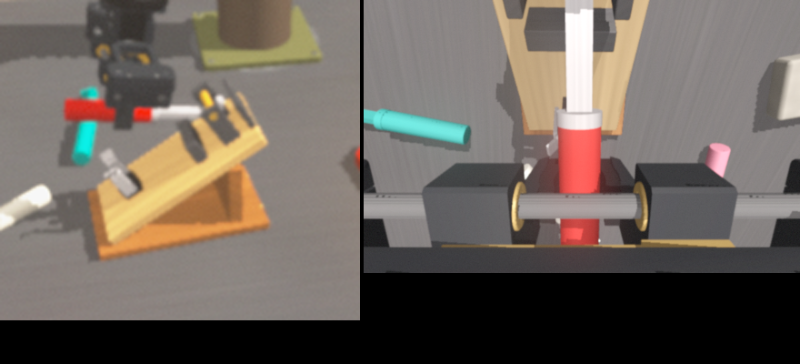

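The tool is tipped about 41°, with its hook still under the bar at (215,100) in the left half. The ferrule sits at the same wrist pixel as when I gripped it, so it hasn't slipped. Next is the shift square to the tool to bring the lip under the bar.

Call:
drive_tool --series '[[[-5,-2,-4.8],[0,0.8,-0.2]],[[0,-1,-4],[-0.5,0,0]],[[0,-0.8,-4],[-0.4,0,0]],[[0,0,0],[0,0,0]]]'

```text
t: 7.2
eef_pos: [470.3, -247.9, 146.3]
eef_rot: [[-0.11, 0.994, 0.02], [0.972, 0.112, -0.206], [-0.207, -0.003, -0.978]]
force: [-0.2, 0.1, -1.7]
gripper_width: 0.28
```

```bash
python3 - <<'E'
from tip import *
s=bot.sense();print(*toC(s),s["moment"]);print(*delta(*tp(42,15.5)),*delta(*tp(42,15.5,30)))
E
```

```text
[86.1  2.5 90.9] [ 0.1 41.9 -0.4] [-0.7  0.2 -1.5] [ 0.2  0.  -0.1]
[ 1.6  2.2 -3.8] [-0.  -0.2  0.4] [  5.1 -26.9   2.5] [-0.  -0.2  0.4]
```

Call:
drive_tool --series '[[[1.5,2,-3.5],[0,0,0.3]],[[0,0,0],[0,0,0]]]'

```text
t: 7.45
eef_pos: [472.0, -245.7, 142.4]
eef_rot: [[-0.116, 0.993, 0.022], [0.972, 0.118, -0.206], [-0.207, -0.003, -0.978]]
force: [0.1, -0.4, -1.8]
gripper_width: 0.281
```

```bash
python3 - <<'E'
from tip import *
s=bot.sense();print(*toC(s),s["moment"]);print(*delta(*tp(42,15.5)),*delta(*tp(42,15.5,10)))
E
```

```text
[85.9  0.6 86.5] [ 0.2 41.9 -0.1] [-1.3 -0.1 -1.4] [ 0.2  0.1 -0. ]
[-0.1 -0.   0.1] [-0.1 -0.2  0.1] [ 1.1 -9.7  2.2] [-0.1 -0.2  0.1]
```

Call:
drive_tool --series '[[[0.5,-3.9,0.9],[0,0,0]],[[0.5,-3.9,0.9],[0,0,0]]]'

```text
t: 7.7
eef_pos: [473.2, -253.6, 144.4]
eef_rot: [[-0.116, 0.993, 0.022], [0.971, 0.118, -0.206], [-0.207, -0.003, -0.978]]
force: [-0.3, -0.5, -2.4]
gripper_width: 0.279
```

```bash
python3 - <<'E'
from tip import *
s=bot.sense();print(*toC(s),s["moment"]);print(*delta(*tp(42,15.5,8)),*delta(*tp(42,15.5,20)))
E
```

```text
[79.9  0.3 92.3] [ 0.2 41.9 -0.1] [-1.6  0.4 -1.9] [ 0.2  0.  -0. ]
[-0.4  0.2 -0.1] [-0.1 -0.2  0. ] [  1.  -11.5   2.3] [-0.1 -0.2  0. ]
```

Call:
drive_tool --series '[[[0.2,-3.9,0.8],[0,0,0]],[[0.3,-3.9,0.8],[0,0,0]],[[0.4,-3.9,0.8],[0,0,0]]]'

```text
t: 8.07
eef_pos: [474.1, -266.8, 147.3]
eef_rot: [[-0.115, 0.993, 0.022], [0.971, 0.117, -0.206], [-0.207, -0.002, -0.978]]
force: [0.3, 0.2, -1.8]
gripper_width: 0.278
```

```bash
python3 - <<'E'
from tip import *
s=bot.sense();print(*toC(s),s["moment"]);print(*delta(*tp(42,15.5,20)),*delta(*tp(42,13,45)),*delta(*tp(42,0,120)))
E
```

```text
[ 70.    1.  101.4] [ 0.1 42.  -0.1] [-0.8 -0.3 -1.6] [ 0.2  0.  -0.1]
[ 0.1  1.7 -0.6] [-0.  -0.1  0.1] [  2.9 -22.1   7.1] [-0.  -0.1  0.1] [ 11.3 -92.3  35.4] [-0.  -0.1  0.1]
```

Call:
drive_tool --series '[[[0.8,-6,1.6],[0,0,0]],[[0.8,-8,2.4],[0,0,0]],[[1,-10,4],[0,0,0]],[[2,-20,10],[0,0,0]],[[2,-25,15],[0,0,0]],[[2,-25,25],[0,0,0]],[[0,-10,30],[0,0,0]],[[0,0,30],[2,0,0]],[[0,0,0],[0,0,0]]]'

```text
t: 9.2
eef_pos: [480.3, -379.8, 270.2]
eef_rot: [[-0.111, 0.994, 0.02], [0.978, 0.113, -0.173], [-0.174, 0.0, -0.985]]
force: [0.2, -0.3, -2.3]
gripper_width: 0.283
```

```bash
python3 - <<'E'
from go import *
s=bot.sense();print(s["t"],s["eef_pos"],s["eef_rot"],s["force"],s["joint_positions"],s["gripper_width"]*88.1)
p=toC(s);print(p)
b=get_image("scene");d=get_image("side");w=get_image("wrist")
for n,i in zip("sdw",(b,d,w)):cv2.imwrite(f"pics/6{n}.png",i[:,:,::-1])
o=np.zeros((600,640,3),np.uint8);o[:300,:320]=cv2.resize(b[80:320,120:376],(320,300));o[:300,320:]=cv2.resize(d[80:280,230:443],(320,300));o[300:,:480]=cv2.resize(w,(480,300))
cv2.imwrite("pics/c6.png",o[:,:,::-1])
# tin: yellow floor+red wall mask in scene and side, contour corner rect
for n,im in(("scene",b),("side",d)):
    h=cv2.cvtColor(im,cv2.COLOR_RGB2HSV);m=((h[...,0]<35)&(h[...,1]>150)&(h[...,2]>60)).astype(np.uint8)
    x0,y0,x1,y1=(350,185,450,265) if n=="scene" else (255,280,405,360)
    mm=np.zeros_like(m);mm[y0:y1,x0:x1]=m[y0:y1,x0:x1]
    cs,_=cv2.findContours(mm,cv2.RETR_EXTERNAL,cv2.CHAIN_APPROX_NONE);c=max(cs,key=cv2.contourArea)
    C=cam(n);P=np.array([onz(C,q[0],16)[:2] for q in c],np.float32)
    print(n,cv2.contourArea(c),cv2.minAreaRect(P))
E
```

```text
9.2 [ 480.3 -379.8  270.2] [[-0.1  1.   0. ]
 [ 1.   0.1 -0.2]
 [-0.2  0.  -1. ]] [ 0.2 -0.3 -2.3] [0.5 0.6 0.  1.7 0.2 0.8 0.5] 24.957651917516785
(array([ 33.6,   8.3, 264.3]), array([-0.1, 40. , -0.3]), array([-1.5, -0.1, -1.8]))
scene 3305.0 ((489.0054626464844, 163.647216796875), (263.7492980957031, 159.1107940673828), 8.310029983520508)
side 7471.5 ((479.322021484375, 172.18460083007812), (248.79446411132812, 166.0619354248047), 8.303543090820312)
```

View pics/c6.png

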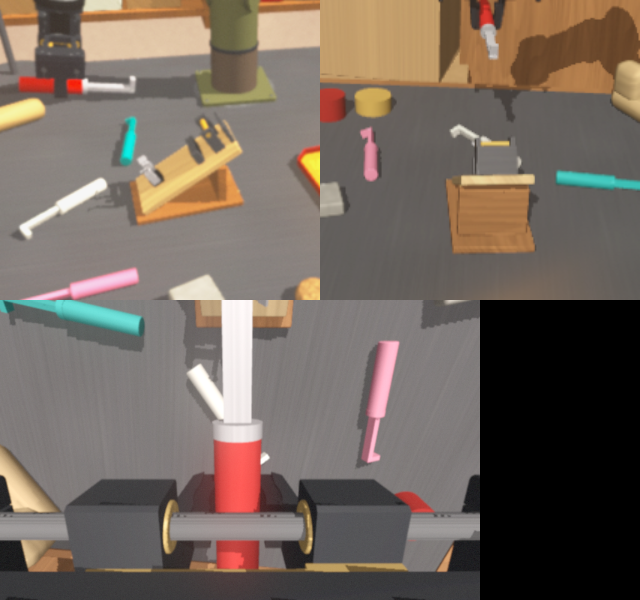

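The tool is out and clear, held with its lip up and the look-alikes untouched. The tin contour in the two views gives a centre near (484,168) with yaw 8.3°. I'll level the tool and carry it over.

Call:
drive_tool --series '[[[-2,15,10],[5,0.6,0]],[[-2,25,10],[5,0.6,0]],[[-2,40,5],[0,0,-6]],[[-2,45,0],[0,0,-9]],[[-2,45,0],[0,0,-9]],[[-2,45,0],[0,0,-9]],[[-2,45,0],[0,0,-9]],[[-2,45,0],[0,0,-9]],[[-2,40,0],[0,0,-9]],[[-2,30,0],[0,0,-9]]]'

```text
t: 10.6
eef_pos: [448.3, 14.6, 276.0]
eef_rot: [[0.9, 0.435, -0.008], [0.435, -0.9, 0.03], [0.006, -0.03, -1.0]]
force: [0.0, -0.2, -1.5]
gripper_width: 0.283
```

```bash
cat > tgt.py <<'E'
from go import *
def tgt(z,c=(484,168),yaw=8.3,back=31):
    y=np.radians(yaw);x=np.array([np.cos(y),np.sin(y),0]);d=np.array([0,0,-1.])
    return np.array([c[0],c[1],0])-back*x+[0,0,z],np.c_[x,np.cross(d,x),d]
E
python3 - <<'E'
from tgt import *
s=bot.sense();print(s["eef_pos"],s["joint_positions"],*delta(*tgt(250)))
E
```

```text
[448.3  14.6 276. ] [-0.3  0.4  0.3  2.  -0.2  0.7 -1. ] [  5.1 148.9 -26. ] [ -1.8  -0.2 -17.5]
```

Call:
drive_tool --series '[[[1,40,0],[-1,0,-6]],[[1,40,0],[-0.8,-0.2,-6]],[[2,40,0],[0,0,-5]],[[1,20,0],[0,0,0]],[[0,5,0],[0,0,0]],[[0,0,0],[0,0,0]]]'

```text
t: 11.35
eef_pos: [445.4, 167.4, 268.7]
eef_rot: [[0.988, 0.153, -0.016], [0.153, -0.988, -0.01], [-0.018, 0.008, -1.0]]
force: [-0.4, -0.3, -2.3]
gripper_width: 0.279
```

```bash
python3 - <<'E'
from tgt import *
s=bot.sense();print(s["eef_pos"],*delta(*tgt(200)))
w=get_image("wrist");d=get_image("side");cv2.imwrite("pics/7w.png",w[:,:,::-1])
C=cam("wrist",s)
yw=np.radians(8.3);X=np.array([np.cos(yw),np.sin(yw),0]);Y=np.array([-X[1],X[0],0])
for u,v in((125,45),(125,-45),(95,75),(95,-75),(-95,75),(-95,-75)):
    q=proj(C,np.array([484,168,18])+u*X+v*Y);print(u,v,q);cv2.circle(w,tuple(int(t) for t in q),3,(0,255,0),-1)
o=np.zeros((600,640,3),np.uint8);o[:400]=w;o[400:,:320]=cv2.resize(d,(320,200))
cv2.imwrite("pics/c7.png",o[:,:,::-1])
E
```

```text
[445.4 167.4 268.7] [  7.9  -3.9 -68.7] [ 0.6 -0.9 -0.5]
125 45 [277.1  -0.6]
125 -45 [364.9   0.5]
95 75 [249.  31.]
95 -75 [392.1  32.7]
-95 75 [255.8 204.4]
-95 -75 [381.2 205.3]
```

View pics/c7.png

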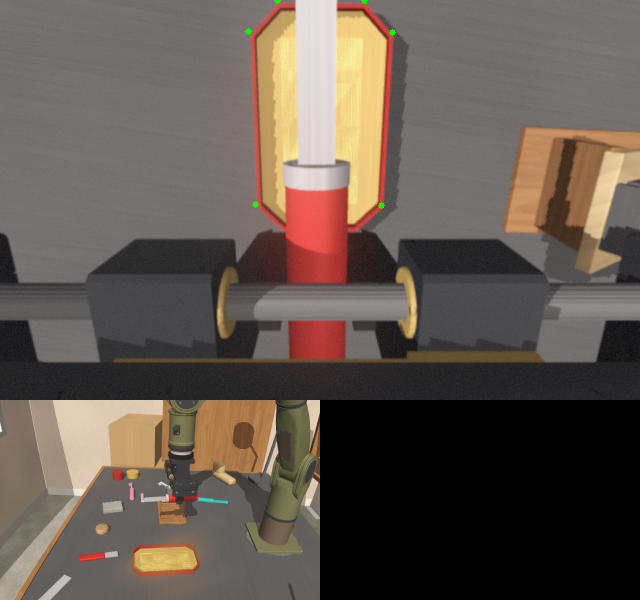

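The predicted tin corners (green) land within about 6 px of the real ones, which puts the tin roughly 5 mm nearer the base: centre (479,168). Lowering.

```bash
sed -i 's/(484,168)/(479,168)/' tgt.py; python3 - <<'E'
from tgt import *
print(*delta(*tgt(60)))
E
```

```text
[   2.6   -3.2 -209.1] [ 0.6 -0.9 -0.4]
```

Call:
drive_tool --series '[[[2,-2,-30],[0.6,-0.8,-0.5]],[[1,-1,-40],[0,0,0]],[[0,0,-40],[0,0,0]],[[0,0,-40],[0,0,0]],[[0,0,-30],[0,0,0]],[[0,0,-20],[0,0,0]],[[0,0,0],[0,0,0]]]'

```text
t: 12.32
eef_pos: [453.3, 154.3, 65.5]
eef_rot: [[0.992, 0.127, 0.007], [0.127, -0.992, -0.001], [0.007, 0.002, -1.0]]
force: [-0.0, -0.5, -1.8]
gripper_width: 0.279
```

```bash
python3 - <<'E'
from tgt import *
s=bot.sense();print(s["eef_pos"],*delta(*tgt(25)),*delta(*tgt(8)),s["force"])
E
```

```text
[453.3 154.3  65.5] [ -4.9   9.2 -40.5] [0.  0.4 1. ] [ -4.9   9.2 -57.5] [0.  0.4 1. ] [-0.  -0.5 -1.8]
```

Call:
drive_tool --series '[[[-4,8,-10],[0,0.4,0.9]],[[0,0,-10],[0,0,0]],[[0,0,-9],[0,0,0]],[[0,0,-8],[0,0,0]],[[0,0,0],[0,0,0]]]'

```text
t: 12.95
eef_pos: [451.0, 162.7, 28.2]
eef_rot: [[0.99, 0.143, 0.004], [0.143, -0.99, 0.0], [0.004, 0.0, -1.0]]
force: [0.5, 0.5, -2.2]
gripper_width: 0.281
```

```bash
python3 - <<'E'
from tgt import *
s=bot.sense();print(s["eef_pos"],*delta(*tgt(8)),s["force"],s["moment"])
E
```

```text
[451.  162.7  28.2] [ -2.7   0.9 -20.2] [-0.   0.2  0.1] [ 0.5  0.5 -2.2] [ 0.   0.1 -0. ]
```

Call:
drive_tool --series '[[[-1,0,-6],[0,0,0]],[[0,0,-5],[0,0,0]],[[0,0,-4],[0,0,0]],[[0,0,-3],[0,0,0]],[[0,0,0],[0,0,0]]]'

```text
t: 13.58
eef_pos: [450.3, 162.6, 9.2]
eef_rot: [[0.99, 0.143, 0.005], [0.143, -0.99, 0.0], [0.005, 0.0, -1.0]]
force: [-0.3, -0.6, -1.9]
gripper_width: 0.285
```

```bash
python3 - <<'E'
from tgt import *
s=bot.sense();print(s["eef_pos"],*delta(*tgt(5)),s["force"],s["moment"])
E
```

```text
[450.3 162.6   9.2] [-1.9  0.9 -4.2] [-0.   0.3  0.1] [-0.3 -0.6 -1.9] [ 0.   0.2 -0. ]
```

Call:
drive_tool --series '[[[0,0,-1.5],[0,0,0]],[[0,0,-1.2],[0,0,0]],[[0,0,0],[0,0,0]],[[0,0,0],[0,0,0]]]'

```text
t: 14.08
eef_pos: [450.5, 162.7, 6.6]
eef_rot: [[0.99, 0.143, 0.006], [0.143, -0.99, 0.001], [0.006, 0.0, -1.0]]
force: [0.4, -1.1, -1.8]
gripper_width: 0.28
```

Call:
drive_tool --series '[[[0,0,-1.2],[0,0,0]],[[0,0,0],[0,0,0]],[[0,0,0],[0,0,0]]]'

```text
t: 14.45
eef_pos: [450.6, 162.7, 5.4]
eef_rot: [[0.99, 0.143, 0.006], [0.143, -0.99, 0.001], [0.006, 0.0, -1.0]]
force: [0.0, 0.3, -2.1]
gripper_width: 0.281
```

```bash
python3 - <<'E'
from tgt import *
s=bot.sense();print(s["eef_pos"],s["force"],s["moment"])
w=get_image("wrist");d=get_image("side")
o=np.zeros((500,800,3),np.uint8);o[:500]=cv2.resize(d[200:400,180:500],(800,500))
cv2.imwrite("pics/c8.png",o[:,:,::-1])
E
```

```text
[450.6 162.7   5.4] [ 0.   0.3 -2.1] [ 0.   0.1 -0. ]
```

View pics/c8.png

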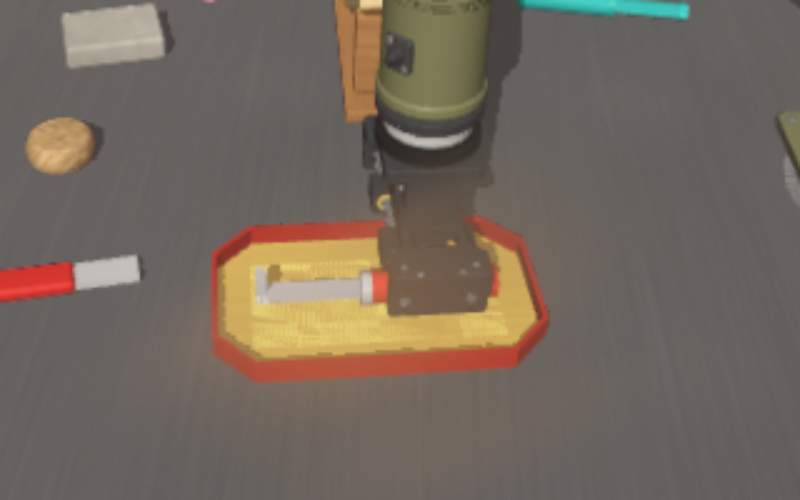

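The tool is well inside the tin, from the lip at (260,285) to the handle end at (497,283), and about 1–2 mm above the floor. I'll lower it the last millimetre, release and withdraw.

Call:
drive_tool --series '[[[0,0,-1],[0,0,0]],[[0,0,0],[0,0,0]]]'

```text
t: 14.8
eef_pos: [450.6, 162.7, 4.4]
eef_rot: [[0.99, 0.143, 0.006], [0.143, -0.99, 0.001], [0.006, 0.0, -1.0]]
force: [-0.9, -0.4, -1.2]
gripper_width: 0.283
```

Call:
drive_tool --series '[[[0,0,0],[0,0,0]],[[0,0,0],[0,0,0]],[[0,0,0],[0,0,0]],[[0,0,0],[0,0,0]],[[0,0,0],[0,0,0]]]' --gripper 46

```text
t: 15.42
eef_pos: [451.1, 162.8, 4.8]
eef_rot: [[0.99, 0.143, 0.007], [0.143, -0.99, 0.001], [0.007, 0.0, -1.0]]
force: [-0.6, -0.7, 0.8]
gripper_width: 0.525
```

Call:
drive_tool --series '[[[0,0,8],[0,0,0]],[[0,0,15],[0,0,0]],[[0,0,30],[0,0,0]],[[0,0,50],[0,0,0]],[[0,0,50],[0,0,0]],[[0,-40,50],[0,0,0]],[[0,-50,20],[0,0,0]],[[0,-50,0],[0,0,0]],[[0,0,0],[0,0,0]],[[0,0,0],[0,0,0]]]'

```text
t: 16.68
eef_pos: [449.4, 22.5, 240.9]
eef_rot: [[0.989, 0.144, 0.016], [0.144, -0.99, 0.007], [0.016, -0.005, -1.0]]
force: [-0.5, -0.1, 0.4]
gripper_width: 0.522
```

```bash
python3 - <<'E'
from tgt import *
s=bot.sense();print(s["t"],s["eef_pos"],s["force"],s["gripper_width"])
d=get_image("side");b=get_image("scene")
o=np.zeros((600,640,3),np.uint8);o[:400]=cv2.resize(d[200:400,150:470],(640,400));o[400:,:320]=cv2.resize(b,(320,200))
cv2.imwrite("pics/c9.png",o[:,:,::-1]);cv2.imwrite("pics/d9.png",d[:,:,::-1])
E
```

```text
16.675 [449.4  22.5 240.9] [-0.5 -0.1  0.4] 0.5215005396515761
```

View pics/c9.png

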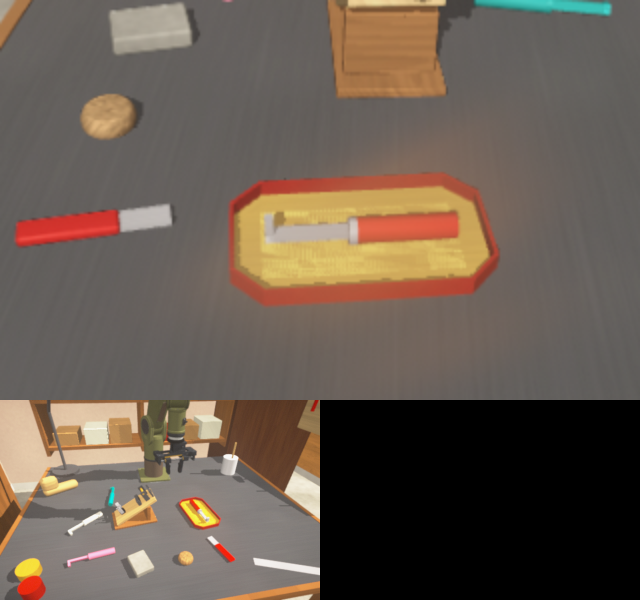

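The hook lies wholly inside the tin, lip at (268,228) and handle end at (457,225). The lapstone, wax cake and knife look unmoved, and the arm is clear, so I'm handing in.

```bash
python3 -c "
from workcell import order
print(order.job_done())"
```

```text
the job is handed in; nothing more can be done
None
```

The red-handled last hook is lying in the tin, released, and I handed the job in at about 17 s of the 61 s allowed; no verdict is reported.

**What I did:** I gripped the handle ahead of the clip, pushed it about 3–4 mm up the slope and tipped it out of the clip about the bar. Once it was tipped 42°, I shifted it 15.5 mm square to its length, drew it out, and lowered it in hand into the tin.

**Last checks:**
- **Forces:** the wrist readings between moves peaked at about 12 N as the clip let go. At the bar they showed little more than the tool's own weight. The force on the bar itself is not measured directly.
- **Final picture:** the hook lies flat and well within the tin's walls. The lapstone, wax cake, knife and look-alikes appear unmoved, judged by eye, and the arm is clear with no load on it.

**Disagreements:**
- **Rack:** my first fit had two rack edges misidentified. The corrected fit still put the rack 4.6 mm too low, and I fixed that from a closer view before gripping.
- **Tin:** my first estimate of its position was about 5 mm off along x; I corrected it before lowering.

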